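# Hold a test bar in the sectioning saw for clamping

### The job

Lift the clear hood of the bench saw by its handle until it has gone over and rests on its rear stop. Then set the blue test bar with its white line over the blade slot and push it square against the fence and flat on the bed with one steady push slanting forwards and down, about a kilo's worth forwards and a little more downwards, so that a colleague can clamp it; finish while still holding it pressed there, with the hood left open. Leave the offcut on the bed, the wrench, the bottles, measuring cylinder, caliper and tray alone.

Things in the scene. Friction and masses are not known exactly. Their poses are not given: they have to be found in the camera images.
- saw: White bench sectioning saw, fixed. Origin on the table below the foot of the fence face, in the plane of the blade slot. x points from the operator's side to the fence, y along the fence (left), z up. In mm in its frame: bed top z 80, x -165 to 30, y -131 to 131; drive housing x -140 to 150, y -257 to -143, top z 130
- clamp: Screw clamp of the saw, fixed, swung back over the fence. Origin and axes as the bed's. In mm: post at x 30, y 105; blue arm over the fence at x 16 to 32, y 28 to 112, z 47 to 59; screw with rubber foot at x 18, y 34; no part stands before x = 8 or above z = 86
- bed: Aluminium bed plate of the saw with the blade slot (6 mm wide, along x through y = 0, x from -105 to 0 mm; the blade is sunk below it). Origin on its top surface at the fence face in the middle of the slot, axes as the saw's
- slot (a point): The end of the blade slot at the foot of the fence face: on the bed's top surface, in the middle of the slot. Axes as the saw's: x into the fence, y along it
- fence: Dark steel fence across the bed, fixed, in two halves with a 7 mm gap at the slot: front face at x = 0 of its frame, 16 mm thick, 34 mm high, y from -115.5 to +115.5. Origin at the foot of the front face, in the middle of the slot, axes as the saw's. Friction on its face can carry part of a downward push on the bar
- hood (a joint): Angle of the clear plastic hood (205 x 262 x 100 mm, open below, 0.6 kg), hinged along y at the rear of the bed: 0 = shut over the bed, 1.75 = open, leaning back past upright on its rear stop. It falls shut when let go below about 0.95 rad and sinks back on to the stop within about a second or two when let go above about 1.1 rad (damped hinge)
- hood_hinge (a point): Middle of the hood's hinge axis, which runs along the saw's y; 45 mm behind the fence face, 3 mm above the bed top. The handle's centre circles it at 255 mm
- hood_handle (a point): Centre of the hood's black round handle bar: 12 mm thick, 110 mm long along the saw's y (end brackets leave 100 mm free), its axis 40 mm in front of the hood's front wall and, shut, 30 mm below the hood's top. The point turns with the hood
- bar: Blue plastic test bar, 30 mm (its x) by 90 mm (its y, lies roughly along the fence) by 28 mm high, about 0.09 kg, with a white line 4 mm wide round its middle. Origin at the centre of its underside. Starts on the bed under the hood, some way in front of the fence, askew and to one side of the slot
- offcut: Blue offcut slice on the right part of the bed, 30 x 14 x 28 mm, origin at the centre of its underside; leave alone
- wrench: Steel wrench 150 mm long lying on top of the saw's drive housing; leave alone
- bottle: White plastic bottle, 68 mm across, 170 mm tall, loose on the bench; leave alone
- cylinder: Glass measuring cylinder on a blue foot, 68 mm across the foot, 217 mm tall, loose on the bench; leave alone
- caliper: Caliper lying on the bench, 200 mm long; leave alone
- mount_tray: Grey tray 150 x 100 x 25 mm with round resin mounts, on the bench; leave alone

How it is judged:
On the way:
1. the hood rests open on its rear stop (value of joint hood above 1.68 rad), for 0.2 s.
At the end, for the whole second after the job is handed in: Hood open (over 1.65 rad); bar flush with the fence (3.5 mm, 2 degrees), flat on the bed (3 mm), white line within 6 mm of the slot's middle; the fingers hold it at rest with 4 to 35 N on the fence and 3 to 35 N on the bed at once, through the last second (value of joint hood above 1.65 rad and x of bar in the frame of slot between -0.0185 and -0.012 m and y of bar in the frame of slot between -0.006 and 0.006 m and z of bar in the frame of slot below 0.003 m and angle between bar's own z axis and vertical below 0.04 rad and angle between the y axis of bar and the y axis of slot, either way round below 0.035 rad and contact force between bar and fence between 4 and 35 N and contact force between bar and bed between 3 and 35 N and contact force between the fingers and bar above 5 N and linear speed of bar below 0.01 m/s); the arm keeps its last pose, push and grip.
It fails at once if the offcut on the bed is moved over 15 mm (distance of offcut from where it was at the start of the episode above 0.015 m).
It fails at once if the wrench is moved over 20 mm (distance of wrench from where it was at the start of the episode above 0.02 m).
It fails at once if the bottle, measuring cylinder, caliper or tray is moved over 20 mm (distance of any of bottle, cylinder, caliper, mount_tray from where it was at the start of the episode above 0.02 m).
It also fails if it takes over 64 s, if anything falls off the work surface, if the arm or the gripper's body presses on something with over 40 N, if the wrist force passes 120 N, or if a joint passes its speed limit or range.

### The arm

A 7-joint arm with a two-finger parallel gripper is mounted at the origin on the work surface. World frame = base frame: x ahead of the robot, y to its left, z up, the work surface at z = 0. Lengths are in m, angles in rad, forces in N, time in s.
With the tool pointing down it reaches from about 0.4 to 0.85 m from the base axis. Payload 10.4 kg.
Tool frame: the origin (TCP) lies on the centre line of the jaws, within the pads' length; the fingertips stand 11 mm ahead of it and the grasp point (between the pads) lies 8 mm behind it (tip_reach is the distance from the TCP to the fingertips, in m); z points along the fingers, y is the line along which they close (so a half turn about z gives the same grasp; the last joint's range is limited). The gripper opens to 85 mm and grips with 20 to 120 N. Pads are 22 mm wide; open, the fingers measure 114 mm over their backs; the gripper's body (76 mm by 85 mm) begins 54 mm behind the grasp point. The pads swing forward as they close: fully open they stand 13 mm farther back than shut.
Start: joints at [-1.207, 0.332, -0.065, 1.46, 0.022, 1.35, -0.088], TCP at [0.236, 0.579, 0.242] pointing down, gripper open.
Joint ranges: [-2.6, 2.6], [-0.5, 2.12], [-1.47, 1.34], [0.16, 2.42], [-1.27, 4.41], [0.06, 2.06], [-2.6, 2.6]. Speed limits (rad/s): [2.22, 2.22, 2.79, 2.79, 3.14, 3.14, 3.14].

### API

Orientations are given as a unit quaternion [x, y, z, w].
In Python, from workcell import get_obs, camera, hand_in, tip_reach gives the robot as it stands. The module is installed in compiled form; this text tells all that it offers.
- The arm moves only by the tool move_arm, never from a script. Its argument "plan" is a list of rows, each an object with "delta_pos": the shift along the tool's x, y, z in m, a list of three; "turn": the turn, a rotation vector about the tool's x, y, z in rad, a list of three; "fingers": the closure, from 0 (fully open) to 1 (shut). A call has 1 to 12 rows; each row is the pose to reach, as a shift and turn from the pose commanded when the call began, along the tool's axes at that moment; what a row does not reach only later rows make up. A row lasts 1/8 s, in which the tool goes at most 62.5 mm and 10.7 degrees, less where a joint would pass 70% of its speed; a pose out of reach is approached as far as the arm can. A call with a gripper value outside its range is refused whole. The fingers move at their own pace and stop on an object; "force" is the grip in N (left out, the last holds). Time passes only in rows, so rows that repeat a pose let the fingers close. It gives the time, the measured TCP pose, the force, the opening and the grip force at its end, in the units of the state.
- get_obs(): the state, without advancing time (a new reading comes with each control period).
- camera(name): name is "side" or "top"; returns a dict with "color" (384x512x3 uint8, red, green, blue), "range_z" (384x512 float32, m along the optical axis (not along the pixel's ray), 0 where there is no reading), "fx", "fy", "cx", "cy" (pixels), "k1" (the pictures are not rectified: a ray, as slopes to the right and down, at radius r is drawn at 1 + k1 r^2 times it, then the intrinsics apply), "R" (3x3) and "t" (3): a world point X has camera coordinates R X + t. Camera axes: x right, y down, z forward; pixel columns grow to the right and rows downward; lengths in m; the calibration is good to about 2 mm. A picture is of the moment at which its call begins.
- hand_in(): hands the job in; it is judged then, once.
The state is a dict: "clock": time; "joint_pos": joint angles; "joint_velocities": joint speeds; "tau": joint torques, N m; "position": TCP position; "ee_rot": TCP orientation; "ft_force": force on the tool from outside, world axes, zero at the start; "torque": the same for the moment, N m; "grip_width": opening from 0.0 (shut) to 1.0 (fully open); "grasp_force": force on a finger pad.
Only numpy, scipy, OpenCV 4.12 (cv2) and the standard library are available. Lean on these libraries where they do the work, as an engineer would, in place of code of your own. Each camera call takes 0.05 s, during which the arm holds its last target. There are 200 camera calls.

## Working session

There is one attempt and no reset: what is moved stays moved. The work goes in short steps, Python scripts to look and compute and a tool call to move; the robot and the scene stay as the last step left them, time stands still between calls to the robot, and variables do not carry over. Pictures are saved under pics/ and viewed, at most 10 in all, crops included, and the job is handed in when it is done.

Besides the shell and the picture viewer there is one more tool, called after ">>>" by a JSON object that holds its "name" and its "arguments". move_arm: Moves the arm, as the interface text tells. Its arguments: {"type":"object","properties":{"plan":{"type":"array","items":{"type":"object","properties":{"delta_pos":{"type":"array","items":{"type":"number"}},"turn":{"type":"array","items":{"type":"number"}},"fingers":{"type":"number"}}}},"force":{"type":"number"}},"required":["plan"]}

```bash
mkdir -p pics
cat > h.py <<'E'
import numpy as np, cv2
from scipy.spatial.transform import Rotation as Ro
from workcell import get_obs, camera, hand_in, tip_reach
def pix2w(c,u,v,z=None,d=None):
    # distorted slope -> undistorted
    xd=np.array([(u-c['cx'])/c['fx'],(v-c['cy'])/c['fy']]); x=xd.copy()
    for _ in range(20): x=xd/(1+c['k1']*(x@x))
    R=np.array(c['R']);t=np.array(c['t']); o=-R.T@t; r=R.T@np.array([x[0],x[1],1])
    if d is not None: return o+r*d
    return o+r*(z-o[2])/r[2]
def w2pix(c,X):
    p=np.array(c['R'])@X+np.array(c['t']); x=p[:2]/p[2]; s=1+c['k1']*(x@x)
    return x[0]*s*c['fx']+c['cx'],x[1]*s*c['fy']+c['cy']
def snap(n,f,crop=None,k=1):
    c=camera(n); im=c['color'][:,:,::-1]
    if crop: a,b,e,g=crop; im=im[b:g,a:e]
    cv2.imwrite('pics/'+f,cv2.resize(im,None,fx=k,fy=k,interpolation=cv2.INTER_CUBIC)); np.save('pics/'+f+'.npy',c,allow_pickle=True); return c
E
python3 - <<'E'
from h import *
for n in('top','side'):
    c=snap(n,n+'1.png',k=1.5)
    print(n,c['R'],c['t'],c['fx'],c['k1'])
print(get_obs(),tip_reach)
E
```

```text
top [[ 0.02549788 -0.9996732   0.00182964]
 [-0.99189535 -0.0255273  -0.12446675]
 [ 0.12447278  0.00135883 -0.99222209]] [-0.0837781   0.52324294  1.78285863] 479.86033073186235 -0.11307279110842096
side [[ 0.99308232 -0.11717079  0.00764903]
 [-0.06974112 -0.64099073 -0.76437364]
 [ 0.09446522  0.75855249 -0.64472819]] [-0.53468618  0.08845743  1.69624617] 461.8129426149632 0.05517897127423999
{'clock': 0.1, 'joint_pos': array([-1.20662416,  0.33281635, -0.06470707,  1.46087349,  0.02158999,
        1.34989693, -0.08851363]), 'joint_velocities': array([ 0.00098605, -0.00351576,  0.00144058, -0.00439051,  0.00053704,
        0.00091497,  0.00131287]), 'tau': array([ 1.18873024e-03, -6.26742196e+01,  4.92470933e-02, -3.92433000e+01,
        1.64347817e-02,  7.05526138e-03, -8.08027671e-07]), 'position': array([0.23562225, 0.57852916, 0.24158299]), 'ee_rot': array([ 1.92177807e-01,  9.81359908e-01, -6.41553852e-04, -1.01653868e-04]), 'ft_force': array([ 0.17144223, -0.41213172, -0.4661775 ]), 'torque': array([-0.02669499,  0.04501958,  0.00053436]), 'grasp_force': 0.0, 'grip_width': 1.00211659570705} 0.011
```

View pics/top1.png

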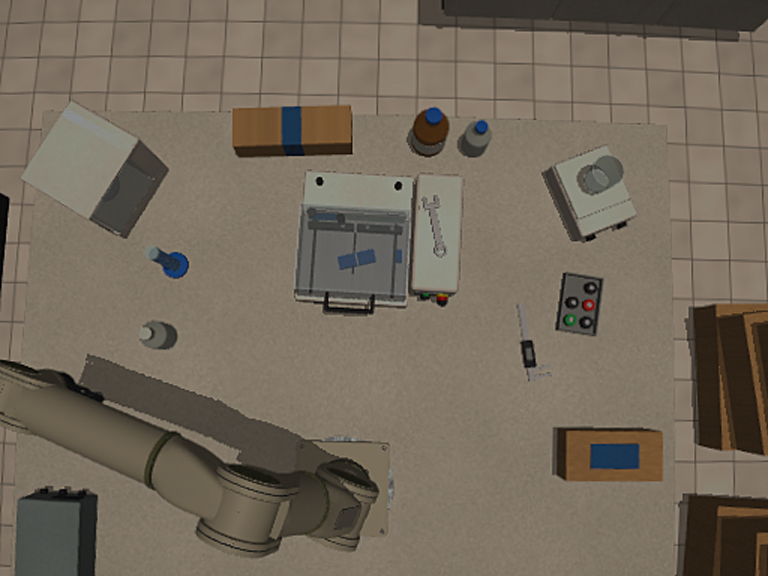

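View pics/side1.png

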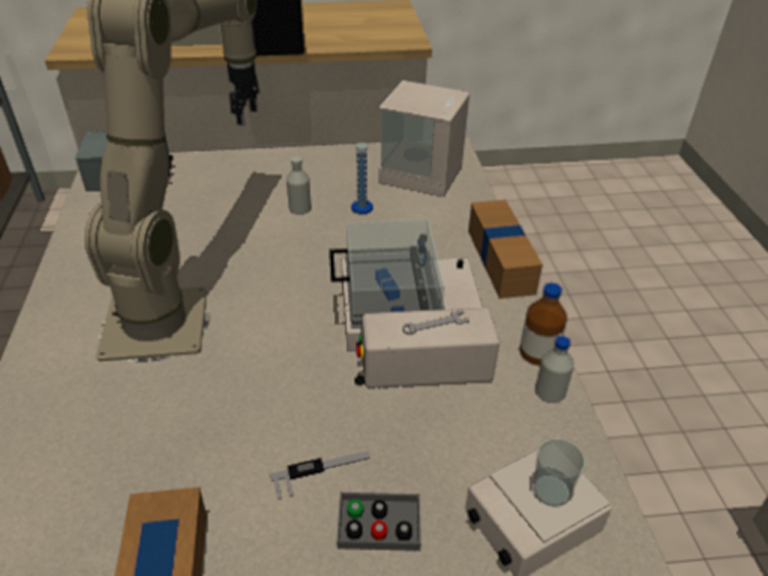

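The saw is ahead of the robot (top ~(355,240) of the 1.5x picture), the handle at ~(348,305) and the bar at ~(357,259). The bottle and cylinder stand to the left. Next I'll enlarge the crop.

Run:
```python
from h import *
c=np.load('pics/top1.png.npy',allow_pickle=True).item()
im=c['color'][105:215,185:315,::-1]; cv2.imwrite('pics/topc.png',cv2.resize(im,None,fx=5,fy=5,interpolation=cv2.INTER_CUBIC))
```

```text
(no output)
```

View pics/topc.png

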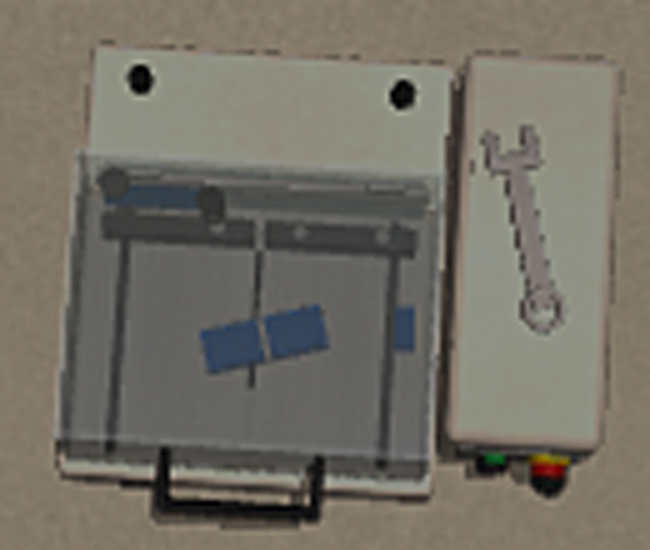

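```bash
cat >> h.py <<'E'
def fit(c,pts):
    from scipy.optimize import least_squares
    def W(p,q): 
        s,k=np.sin(p[2]),np.cos(p[2]); return np.array([p[0]+k*q[0]-s*q[1],p[1]+s*q[0]+k*q[1],q[2]])
    f=lambda p:np.concatenate([np.array(w2pix(c,W(p,np.array(q)/1000)))-uv for uv,q in pts])
    r=least_squares(f,[.65,0,0],loss='soft_l1'); return r.x,f(r.x).reshape(-1,2),W
E
python3 - <<'E'
from h import *
c=np.load('pics/top1.png.npy',allow_pickle=True).item()
P=[((468,57),(150,-143,130)),((615,65),(150,-257,130)),((600,443),(-140,-257,130)),((448,440),(-140,-143,130)),((251,387),(-105,0,80)),((258,250),(0,0,80)),((237,510),(-200,0,153))]
p,r,W=fit(c,[(np.array(a)/5+[185-.4,105-.4],b) for a,b in P]); print(p,r.round(2))
g=lambda u,v,z:pix2w(c,u/5+184.6,v/5+104.6,z=z)
def S(X): 
    d=X[:2]-p[:2];k,s=np.cos(p[2]),np.sin(p[2]); return (k*d[0]+s*d[1])*1000,(-s*d[0]+k*d[1])*1000
for q in [(237,510,.153),(160,512,.153),(315,515,.153)]: X=g(*q);print('handle',X,S(X))
for q in [(201,331),(212,374),(328,346),(320,305),(265,322),(270,360),(396,309),(414,350)]:X=g(*q,.108);print(X,S(X))
print('o',-c['R'].T@c['t'])
im,d=c['color'],c['range_z']
for u,v in [(237,510),(237,511),(530,200),(530,380),(265,340),(180,300)]:
    U,V=u/5+184.6,v/5+104.6; D=d[int(round(V)),int(round(U))]; print(u,v,pix2w(c,U,V,d=D))
E
```

```text
[ 0.63304532 -0.01873243 -0.03669481] [[-0.49 -1.78]
 [ 1.16 -1.4 ]
 [ 0.53  1.66]
 [-0.86  0.29]
 [-0.34  0.55]
 [ 0.13 -0.01]
 [ 0.07  0.  ]]
handle [ 0.43318941 -0.01114389  0.153     ] (np.float64(-199.99977813113162), np.float64(0.25140294971201604))
handle [0.43036414 0.04292252 0.153     ] (np.float64(-204.80665534221), np.float64(54.17776702038114))
handle [ 0.43108597 -0.06601493  0.153     ] (np.float64(-200.08876399564195), np.float64(-54.659871551553636))
[0.56666926 0.02063246 0.108     ] (np.float64(-67.77554545927491), np.float64(36.90328180946071))
[0.53528476 0.01162538 0.108     ] (np.float64(-98.80847440175981), np.float64(26.750876823689527))
[ 0.55800117 -0.07208649  0.108     ] (np.float64(-73.03625671812392), np.float64(-56.07125837332094))
[ 0.58806152 -0.06549186  0.108     ] (np.float64(-43.23807783897704), np.float64(-48.37825437507567))
[ 0.57448907 -0.02576883  0.108     ] (np.float64(-58.25869305172274), np.float64(-9.179890109944248))
[ 0.5466331  -0.03020498  0.108     ] (np.float64(-85.93316649791586), np.float64(-14.634999597411067))
[ 0.58654435 -0.12095085  0.108     ] (np.float64(-42.71962910988133), np.float64(-103.85556962367184))
[ 0.55667945 -0.13469454  0.108     ] (np.float64(-72.06021251892477), np.float64(-118.68564711206182))
o [ 0.29922103 -0.07281634  1.83427135]
237 510 [ 0.43282039 -0.01131376  0.15763102]
237 511 [ 0.43212515 -0.0113314   0.15754378]
530 200 [ 0.66483409 -0.2155162   0.13309   ]
530 380 [ 0.53385096 -0.21762614  0.129767  ]
265 340 [ 0.55012438 -0.02812878  0.18120258]
180 300 [0.57652428 0.0319246  0.18318172]
```

```bash
cat >> h.py <<'E'
YAW=-0.0367; O=np.array([.633,-.0187,0])
def setsaw(x,y,yaw):
    global O,YAW; O=np.array([x,y,0]);YAW=yaw
def S2W(x,y,z): k,s=np.cos(YAW),np.sin(YAW); return O+np.array([k*x-s*y,s*x+k*y,z*1000])/[1e3,1e3,1e6] if 0 else O+np.array([k*x-s*y,s*x+k*y,z])/1000
def W2S(X): return (Ro.from_euler('z',-YAW).apply(X-O)*1000).round(1)
def RT(yaw=0,tilt=0):
    # tool: y along saw x (yawed), z down; tilt>0 swings z towards +saw x
    B=np.array([[0,1,0],[1,0,0],[0,0,-1.]]).T
    return Ro.from_euler('z',YAW+yaw)*Ro.from_euler('y',-tilt)*Ro.from_matrix(B)
def plan(*T):
    o=get_obs();R=Ro.from_quat(o['ee_rot'])
    for P,Rt in T: print('d',R.inv().apply(P-o['position']).round(4),'turn',(R.inv()*Rt).as_rotvec().round(3))
E
python3 - <<'E'
from h import *
p=get_obs()['position']
R=Ro.from_quat(get_obs()['ee_rot'])
H=S2W(-200,0,155)
plan((p+[0,0,.2],R),(H*[1,1,0]+[0,0,.44],RT()),(H*[1,1,0]+[0,0,.25],RT()))
E
```

```text
d [-0.     -0.0003 -0.2   ] turn [0. 0. 0.]
d [-0.4054 -0.4721 -0.1978] turn [-1.000e-03  1.000e-03  1.221e+00]
d [-0.4054 -0.4718 -0.0078] turn [-1.000e-03  1.000e-03  1.221e+00]
```

>>> {"name": "move_arm", "arguments": {"plan": [{"delta_pos": [0,0,-0.1],"turn": [0,0,0],"fingers": 0.65},{"delta_pos": [0,0,-0.2],"turn": [0,0,0],"fingers": 0.65},{"delta_pos": [0,0,-0.2],"turn": [0,0,0],"fingers": 0.65},{"delta_pos": [-0.405,-0.472,-0.2],"turn": [0,0,1.22],"fingers": 0.65},{"delta_pos": [-0.405,-0.472,-0.2],"turn": [0,0,1.22],"fingers": 0.65},{"delta_pos": [-0.405,-0.472,-0.2],"turn": [0,0,1.22],"fingers": 0.65},{"delta_pos": [-0.405,-0.472,-0.2],"turn": [0,0,1.22],"fingers": 0.65},{"delta_pos": [-0.405,-0.472,-0.2],"turn": [0,0,1.22],"fingers": 0.65},{"delta_pos": [-0.405,-0.472,-0.2],"turn": [0,0,1.22],"fingers": 0.65},{"delta_pos": [-0.405,-0.472,-0.2],"turn": [0,0,1.22],"fingers": 0.65},{"delta_pos": [-0.405,-0.472,-0.2],"turn": [0,0,1.22],"fingers": 0.65},{"delta_pos": [-0.405,-0.472,-0.2],"turn": [0,0,1.22],"fingers": 0.65}]}}

```text
clock: 1.6
position: [0.414, 0.0432, 0.441]
ee_rot: [0.72, 0.694, 0.0, -0.0]
ft_force: [0.9, 0.6, 1.4]
grip_width: 0.352
grasp_force: 0.0
```

>>> {"name": "move_arm", "arguments": {"plan": [{"delta_pos": [0,0,0],"turn": [0,0,0],"fingers": 0.65},{"delta_pos": [0,0,0],"turn": [0,0,0],"fingers": 0.65}]}}

```text
clock: 1.85
position: [0.4137, 0.0459, 0.4409]
ee_rot: [0.72, 0.694, -0.0, -0.0]
ft_force: [-0.4, 0.7, 0.1]
grip_width: 0.349
grasp_force: 0.0
```

Run:
```python
from h import *
print(get_obs()['position'],get_obs()['joint_pos'])
H=S2W(-200,0,155)
plan((H*[1,1,0]+[0,0,.25],RT()),(H*[1,1,0]+[0,0,.147],RT()))
```

```text
[0.41368953 0.04593781 0.44088689] [-0.77805079 -0.21626629  0.45354246  1.60340627  0.09496541  1.73279486
 -0.35409087]
d [-0.0566  0.0216  0.1909] turn [-0.    -0.     0.001]
d [-0.0567  0.0216  0.2939] turn [-0.    -0.     0.001]
```

>>> {"name": "move_arm", "arguments": {"plan": [{"delta_pos": [-0.0565,0.0215,0.06],"turn": [0,0,0],"fingers": 0.65},{"delta_pos": [-0.0565,0.0215,0.12],"turn": [0,0,0],"fingers": 0.65},{"delta_pos": [-0.0565,0.0215,0.18],"turn": [0,0,0],"fingers": 0.65},{"delta_pos": [-0.0565,0.0215,0.24],"turn": [0,0,0],"fingers": 0.65},{"delta_pos": [-0.0565,0.0215,0.25],"turn": [0,0,0],"fingers": 0.65},{"delta_pos": [-0.0565,0.0215,0.25],"turn": [0,0,0],"fingers": 0.65}]}}

```text
clock: 2.6
position: [0.4323, -0.0106, 0.1898]
ee_rot: [0.719, 0.695, -0.002, -0.001]
ft_force: [-0.1, 0.2, 1.0]
grip_width: 0.354
grasp_force: 0.0
```

Run:
```python
from h import *
o=get_obs();print(o['position'],o['ft_force'])
plan((S2W(-200,0,147),RT()))
snap('side','side2.png',(190,100,350,220),5)
```

```text
[ 0.43228735 -0.0106423   0.18982564] [-0.13624899  0.2306049   1.00008911]
d [-0.0006  0.001   0.0428] turn [-0.003  0.001  0.003]
```

View pics/side2.png

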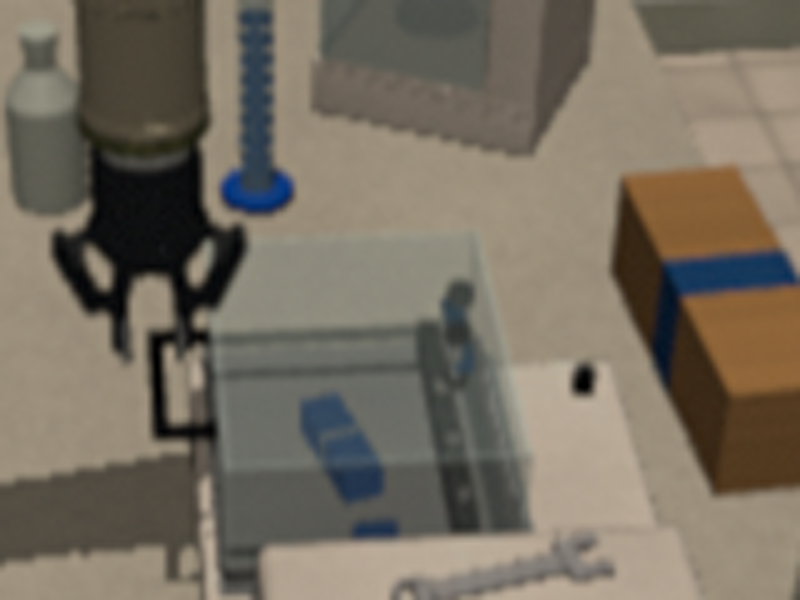

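Run:
```python
from h import *
R=RT(0,.5); z=R.as_matrix()[:,2]; H=S2W(-200,0,155); print(z)
plan((H-.06*z,R),(H,R))
```

```text
[ 0.47910271 -0.01759097 -0.87758256]
d [-0.0005 -0.0289 -0.0164] turn [-0.501 -0.     0.003]
d [-0.0006 -0.0001  0.0362] turn [-0.501 -0.     0.003]
```

>>> {"name": "move_arm", "arguments": {"plan": [{"delta_pos": [-0.0005,-0.029,-0.016],"turn": [-0.1,0,0],"fingers": 0.72},{"delta_pos": [-0.0005,-0.029,-0.016],"turn": [-0.25,0,0],"fingers": 0.72},{"delta_pos": [-0.0005,-0.029,-0.016],"turn": [-0.4,0,0],"fingers": 0.72},{"delta_pos": [-0.0005,-0.029,-0.016],"turn": [-0.5,0,0],"fingers": 0.72},{"delta_pos": [-0.0005,-0.029,-0.016],"turn": [-0.5,0,0],"fingers": 0.72},{"delta_pos": [-0.0005,-0.029,-0.016],"turn": [-0.5,0,0],"fingers": 0.72}]}}

```text
clock: 3.4
position: [0.4085, -0.0095, 0.209]
ee_rot: [0.697, 0.674, 0.171, 0.175]
ft_force: [-1.1, 1.1, -0.4]
grip_width: 0.283
grasp_force: 0.0
```

Run:
```python
from h import *
o=get_obs();print(o['position'],o['ft_force'],o['joint_pos'])
plan((S2W(-200,0,155),RT(0,.5)))
```

```text
[ 0.4085079  -0.00948726  0.20903526] [-1.12906693  1.07698482 -0.3505936 ] [ 0.08911787 -0.5000224  -0.18652296  2.3817722  -0.04252393  0.76037109
 -0.10679928]
d [-0.0012 -0.004   0.0593] turn [-0.005 -0.004  0.003]
```

>>> {"name": "move_arm", "arguments": {"plan": [{"delta_pos": [-0.001,-0.004,0.02],"turn": [0,0,0],"fingers": 0.72},{"delta_pos": [-0.001,-0.004,0.04],"turn": [0,0,0],"fingers": 0.72},{"delta_pos": [-0.001,-0.004,0.059],"turn": [0,0,0],"fingers": 0.72},{"delta_pos": [-0.001,-0.004,0.059],"turn": [0,0,0],"fingers": 0.72},{"delta_pos": [-0.001,-0.004,0.059],"turn": [0,0,0],"fingers": 0.72}]}}

```text
clock: 4.03
position: [0.4322, -0.0117, 0.1546]
ee_rot: [0.697, 0.674, 0.171, 0.174]
ft_force: [-0.0, -0.0, 0.0]
grip_width: 0.277
grasp_force: 0.0
```

Run:
```python
from h import *
o=get_obs();print(o['position'],o['ft_force'],o['joint_pos'])
plan((S2W(-200,0,155),RT(0,.5)))
```

```text
[ 0.43223141 -0.01171643  0.15457238] [-0.04034405 -0.00264539  0.03224838] [ 0.17624803 -0.35422602 -0.26656838  2.41344442 -0.05862433  0.5814245
 -0.09052923]
d [0.0004 0.001  0.    ] turn [-0.007 -0.004  0.002]
```

>>> {"name": "move_arm", "arguments": {"plan": [{"delta_pos": [0,0,0],"turn": [0,0,0],"fingers": 1},{"delta_pos": [0,0,0],"turn": [0,0,0],"fingers": 1},{"delta_pos": [0,0,0],"turn": [0,0,0],"fingers": 1},{"delta_pos": [0,0,0],"turn": [0,0,0],"fingers": 1}], "force": 25}}

```text
clock: 4.53
position: [0.4331, -0.0117, 0.1552]
ee_rot: [0.697, 0.674, 0.172, 0.175]
ft_force: [1.0, 0.2, 7.7]
grip_width: 0.128
grasp_force: 27.1
```

Run:
```python
from h import *
o=get_obs();print(o['position'],o['ft_force'])
# arc offsets about hinge relative to start, in current tool axes
R=Ro.from_quat(o['ee_rot']); fx=np.array([np.cos(YAW),np.sin(YAW),0])
for th in [.05,.1,.2,.3,.4,.5,.6,.7,.8,.9,1,1.1,1.2,1.3]:
    a=np.arctan2(70,-245)-th; d=fx*(255*np.cos(a)+245)+np.array([0,0,255*np.sin(a)-70]); print(th,d.round(0),(R.inv().apply(d)/1000).round(4))
```

```text
[ 0.43313224 -0.01174951  0.15515608] [0.98261749 0.16649986 7.73551012]
0.05 [ 4. -0. 12.] [ 0.     0.009 -0.009]
0.1 [ 8. -0. 24.] [ 0.0001  0.0186 -0.0175]
0.2 [19. -1. 47.] [ 0.0001  0.0389 -0.0328]
0.3 [31. -1. 69.] [ 0.0001  0.0607 -0.0461]
0.4 [46. -2. 90.] [ 0.0001  0.0836 -0.0571]
0.5 [ 63.  -2. 109.] [ 1.000e-04  1.076e-01 -6.580e-02]
0.6 [ 82.  -3. 126.] [ 1.000e-04  1.323e-01 -7.200e-02]
0.7 [103.  -4. 142.] [ 1.000e-04  1.575e-01 -7.580e-02]
0.8 [124.  -5. 155.] [ 1.00e-04  1.83e-01 -7.70e-02]
0.9 [147.  -5. 166.] [ 0.      0.2085 -0.0756]
1 [171.  -6. 174.] [-0.      0.2336 -0.0717]
1.1 [196.  -7. 180.] [-1.000e-04  2.583e-01 -6.540e-02]
1.2 [221.  -8. 184.] [-1.000e-04  2.822e-01 -5.660e-02]
1.3 [247.  -9. 185.] [-2.000e-04  3.052e-01 -4.540e-02]
```

>>> {"name": "move_arm", "arguments": {"plan": [{"delta_pos": [0,0.009,-0.009],"turn": [0,0,0],"fingers": 1},{"delta_pos": [0,0.0186,-0.0175],"turn": [0,0,0],"fingers": 1},{"delta_pos": [0,0.0288,-0.0253],"turn": [0,0,0],"fingers": 1},{"delta_pos": [0,0.0389,-0.0328],"turn": [0,0,0],"fingers": 1},{"delta_pos": [0,0.0498,-0.0395],"turn": [0,0,0],"fingers": 1},{"delta_pos": [0,0.0607,-0.0461],"turn": [0,0,0],"fingers": 1},{"delta_pos": [0,0.072,-0.0518],"turn": [0,0,0],"fingers": 1},{"delta_pos": [0,0.0836,-0.0571],"turn": [0,0,0],"fingers": 1}]}}

```text
clock: 5.52
position: [0.4774, -0.0136, 0.2428]
ee_rot: [0.698, 0.674, 0.169, 0.173]
ft_force: [-10.2, 2.3, 3.7]
grip_width: 0.124
grasp_force: 27.2
```

>>> {"name": "move_arm", "arguments": {"plan": [{"delta_pos": [0,0.012,-0.0045],"turn": [0,0,0],"fingers": 1},{"delta_pos": [0,0.024,-0.0087],"turn": [0,0,0],"fingers": 1},{"delta_pos": [0,0.0362,-0.012],"turn": [0,0,0],"fingers": 1},{"delta_pos": [0,0.0487,-0.0149],"turn": [0,0,0],"fingers": 1},{"delta_pos": [0,0.0613,-0.017],"turn": [0,0,0],"fingers": 1},{"delta_pos": [0,0.0739,-0.0187],"turn": [0,0,0],"fingers": 1},{"delta_pos": [0,0.0867,-0.0195],"turn": [0,0,0],"fingers": 1},{"delta_pos": [0,0.0994,-0.0199],"turn": [0,0,0],"fingers": 1},{"delta_pos": [0,0.112,-0.0194],"turn": [0,0,0],"fingers": 1},{"delta_pos": [0,0.1249,-0.0185],"turn": [0,0,0],"fingers": 1}]}}

```text
clock: 6.78
position: [0.5806, -0.0175, 0.3185]
ee_rot: [0.698, 0.674, 0.17, 0.174]
ft_force: [-6.5, 2.1, 8.9]
grip_width: 0.128
grasp_force: 29.3
```

>>> {"name": "move_arm", "arguments": {"plan": [{"delta_pos": [0,0.0126,0.0016],"turn": [0,0,0],"fingers": 1},{"delta_pos": [0,0.0251,0.0039],"turn": [0,0,0],"fingers": 1},{"delta_pos": [0,0.0375,0.0068],"turn": [0,0,0],"fingers": 1},{"delta_pos": [0,0.0498,0.0102],"turn": [0,0,0],"fingers": 1},{"delta_pos": [0,0.0618,0.0144],"turn": [0,0,0],"fingers": 1},{"delta_pos": [0,0.0737,0.019],"turn": [0,0,0],"fingers": 1},{"delta_pos": [0,0.085,0.0245],"turn": [0,0,0],"fingers": 1},{"delta_pos": [0,0.0967,0.0302],"turn": [0,0,0],"fingers": 1},{"delta_pos": [0,0.0967,0.0302],"turn": [0,0,0],"fingers": 1}]}}

```text
clock: 7.9
position: [0.6803, -0.0212, 0.3372]
ee_rot: [0.698, 0.674, 0.17, 0.174]
ft_force: [0.4, -0.1, 2.2]
grip_width: 0.127
grasp_force: 28.8
```

>>> {"name": "move_arm", "arguments": {"plan": [{"delta_pos": [0,0,0],"turn": [0,0,0],"fingers": 0.6},{"delta_pos": [0,0,0],"turn": [0,0,0],"fingers": 0.6},{"delta_pos": [0,0,-0.06],"turn": [0,0,0],"fingers": 0.6},{"delta_pos": [0,0,-0.12],"turn": [0,0,0],"fingers": 0.6},{"delta_pos": [0,0,-0.16],"turn": [0,0,0],"fingers": 0.6},{"delta_pos": [0,-0.15,-0.16],"turn": [0,0,0],"fingers": 0.6},{"delta_pos": [0,-0.25,-0.16],"turn": [0.1,0,0],"fingers": 0.4},{"delta_pos": [0,-0.25,-0.16],"turn": [0.3,0,0],"fingers": 0.4},{"delta_pos": [0,-0.25,-0.16],"turn": [0.5,0,0],"fingers": 0.4},{"delta_pos": [0,-0.25,-0.16],"turn": [0.5,0,0],"fingers": 0.4},{"delta_pos": [0,-0.25,-0.16],"turn": [0.5,0,0],"fingers": 0.4}]}}

```text
clock: 9.28
position: [0.3844, -0.0111, 0.3607]
ee_rot: [0.719, 0.695, -0.001, -0.003]
ft_force: [-0.4, 0.1, 0.3]
grip_width: 0.599
grasp_force: 0.0
```

Run:
```python
from h import *
print(get_obs()['position'])
c=snap('top','top3.png',(195,95,315,195),6)
```

```text
[ 0.38438302 -0.01107656  0.36068267]
```

View pics/top3.png

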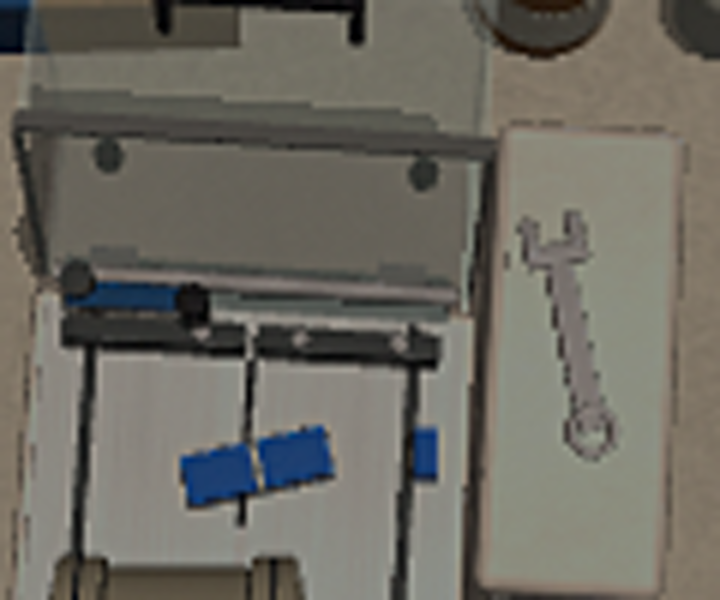

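Run:
```python
from h import *
c=np.load('pics/top3.png.npy',allow_pickle=True).item()
q=lambda u,v:np.array([u/6+195-.42,v/6+95-.42])
P=[((62,345),(0,115.5,80)),((438,368),(0,-115.5,80)),((62,318),(16,115.5,114)),((438,340),(16,-115.5,114)),((241,525),(-105,0,80)),((253,358),(0,0,80)),((683,133),(150,-257,130)),((480,588),(-140,-143,130)),((660,592),(-140,-257,130)),((503,128),(150,-143,130))]
p,r,W=fit(c,[(q(*a),b) for a,b in P]); print(p,r.round(2).tolist())
setsaw(*p)
im=c['color'].astype(int); m=((im[...,2]-im[...,0])>50).astype(np.uint8); m[:165]=0; m[185:]=0; m[:,:222]=0; m[:,262:]=0
m=cv2.morphologyEx(m,cv2.MORPH_CLOSE,np.ones((3,3)))
n,l,st,ce=cv2.connectedComponentsWithStats(m); print(st,ce)
k=1+np.argmax(st[1:,4]); v,u=np.nonzero(l==k); T=np.array([W2S(pix2w(c,a,b,z=.108))[:2] for a,b in zip(u,v)]).astype(np.float32)
print(cv2.minAreaRect(T),T.mean(0),len(T))
print([W2S(pix2w(c,*q(*a),z=.108)) for a in [(180,456),(190,508),(334,476),(325,424)]])
```

```text
[ 0.63322678 -0.01906875 -0.03593541] [[0.55, 0.6], [-0.13, 0.52], [0.05, -0.97], [0.48, -0.84], [-0.17, 0.42], [-0.32, 0.29], [0.41, -0.64], [-1.12, 0.24], [0.67, 1.51], [-0.64, -1.77]]
[[     0      0    512    384 196419]
 [   225    166     25     13    189]] [[255.51752122 191.51867182]
 [237.29100529 172.0952381 ]]
((-69.91541290283203, -8.455753326416016), (28.346050262451172, 87.99844360351562), 16.27387237548828) [-69.89683   -8.426986] 189
[array([-67.2,  38.1, 108. ]), array([-98.6,  29.9, 108. ]), array([-73.7, -55.9, 108. ]), array([-42.1, -48.5, 108. ])]
```

```bash
sed -i 's/^YAW=.*/YAW=-0.036; O=np.array([.6332,-.0190,0])/' h.py
python3 - <<'E'
from h import *
B=S2W(-70,-8.4,0)
plan((B+[0,0,.2],RT(.284)),(B+[0,0,.096],RT(.284)))
E
```

```text
d [-0.0083  0.1799  0.1598] turn [-0.006 -0.004 -0.282]
d [-0.0086  0.1805  0.2638] turn [-0.006 -0.004 -0.282]
```

>>> {"name": "move_arm", "arguments": {"plan": [{"delta_pos": [-0.004,0.06,0.05],"turn": [0,0,-0.15],"fingers": 0.4},{"delta_pos": [-0.008,0.12,0.1],"turn": [-0.006,-0.004,-0.282],"fingers": 0.4},{"delta_pos": [-0.0085,0.18,0.16],"turn": [-0.006,-0.004,-0.282],"fingers": 0.4},{"delta_pos": [-0.0085,0.18,0.16],"turn": [-0.006,-0.004,-0.282],"fingers": 0.4},{"delta_pos": [-0.0085,0.18,0.16],"turn": [-0.006,-0.004,-0.282],"fingers": 0.4},{"delta_pos": [-0.0085,0.18,0.16],"turn": [-0.006,-0.004,-0.282],"fingers": 0.4}]}}

```text
clock: 10.07
position: [0.5622, -0.025, 0.1999]
ee_rot: [0.614, 0.789, -0.0, -0.0]
ft_force: [-0.0, -0.9, 0.1]
grip_width: 0.601
grasp_force: 0.0
```

Run:
```python
from h import *
print(get_obs()['position'],get_obs()['ft_force'])
B=S2W(-70,-8.4,0)
plan((B+[0,0,.096],RT(.284)))
snap('side','side4.png',(210,110,330,210),6)
```

```text
[ 0.56216602 -0.02498623  0.19988448] [-0.01839267 -0.9461114   0.14613441]
d [-1.000e-04  8.000e-04  1.039e-01] turn [-0. -0.  0.]
```

View pics/side4.png

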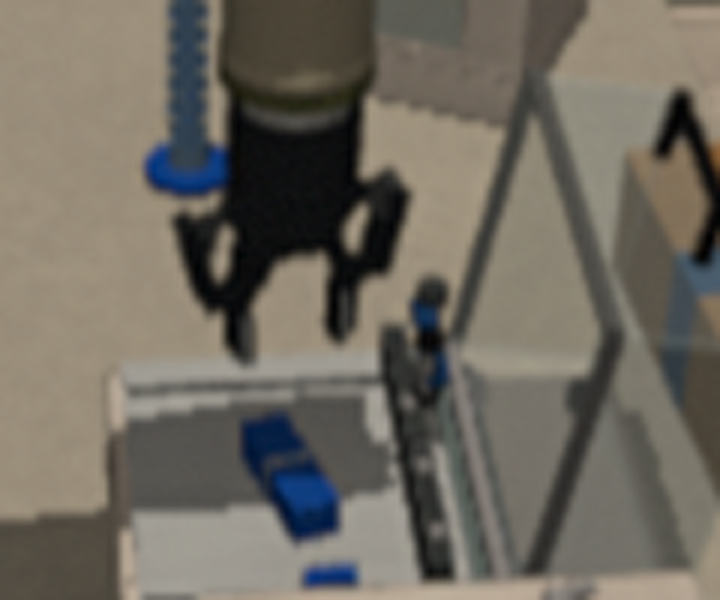

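The hood is open on its stop and the gripper is above the bar (bar centre at about (290,475)), aligned with it. Next I'll descend and grip.

>>> {"name": "move_arm", "arguments": {"plan": [{"delta_pos": [0,0.001,0.05],"turn": [0,0,0],"fingers": 0.4},{"delta_pos": [0,0.001,0.085],"turn": [0,0,0],"fingers": 0.4},{"delta_pos": [0,0.001,0.104],"turn": [0,0,0],"fingers": 0.4},{"delta_pos": [0,0.001,0.104],"turn": [0,0,0],"fingers": 0.4},{"delta_pos": [0,0.001,0.104],"turn": [0,0,0],"fingers": 1},{"delta_pos": [0,0.001,0.104],"turn": [0,0,0],"fingers": 1},{"delta_pos": [0,0.001,0.104],"turn": [0,0,0],"fingers": 1},{"delta_pos": [0,0.001,0.104],"turn": [0,0,0],"fingers": 1}], "force": 25}}

```text
clock: 11.12
position: [0.5639, -0.0248, 0.0969]
ee_rot: [0.614, 0.789, 0.0, 0.001]
ft_force: [-0.9, 0.3, 7.2]
grip_width: 0.348
grasp_force: 26.4
```

Run:
```python
from h import *
p=get_obs()['position'];print(p,W2S(p))
p=p*[1,1,0]; T=S2W(-50,W2S(p)[1]+8.4,0)
plan((p+[0,0,.108],RT(.284)),(T+[0,0,.108],RT(0)),(T+[0,0,.0965],RT(0)))
```

```text
[ 0.56385102 -0.02483819  0.0968656 ] [-69.1  -8.3  96.9]
d [-0.      0.     -0.0111] turn [0.001 0.    0.   ]
d [ 0.0027  0.0207 -0.0111] turn [0.001 0.    0.284]
d [0.0027 0.0207 0.0004] turn [0.001 0.    0.284]
```

>>> {"name": "move_arm", "arguments": {"plan": [{"delta_pos": [0,0,-0.006],"turn": [0,0,0],"fingers": 1},{"delta_pos": [0,0,-0.011],"turn": [0,0,0],"fingers": 1},{"delta_pos": [0.0013,0.01,-0.011],"turn": [0,0,0.14],"fingers": 1},{"delta_pos": [0.0027,0.0207,-0.011],"turn": [0,0,0.284],"fingers": 1},{"delta_pos": [0.0027,0.0207,-0.011],"turn": [0,0,0.284],"fingers": 1},{"delta_pos": [0.0027,0.0207,-0.004],"turn": [0,0,0.284],"fingers": 1},{"delta_pos": [0.0027,0.0207,0],"turn": [0,0,0.284],"fingers": 1},{"delta_pos": [0.0027,0.0207,0],"turn": [0,0,0.284],"fingers": 1}]}}

```text
clock: 12.12
position: [0.5815, -0.0174, 0.0967]
ee_rot: [0.719, 0.695, -0.001, -0.001]
ft_force: [-11.1, -0.6, 22.9]
grip_width: 0.346
grasp_force: 28.5
```

Run:
```python
from h import *
p=get_obs()['position'];print(p,W2S(p))
```

```text
[ 0.58149931 -0.01737216  0.09666169] [-51.7  -0.2  96.7]
```

>>> {"name": "move_arm", "arguments": {"plan": [{"delta_pos": [0,0,0],"turn": [0,0,0],"fingers": 0.5},{"delta_pos": [0,0,0],"turn": [0,0,0],"fingers": 0.5},{"delta_pos": [0,0,-0.04],"turn": [0,0,0],"fingers": 0.5},{"delta_pos": [0,0,-0.09],"turn": [0,0,0],"fingers": 0.7},{"delta_pos": [0,-0.06,-0.09],"turn": [0,0,0],"fingers": 1},{"delta_pos": [0,-0.12,-0.09],"turn": [0,0,0],"fingers": 1},{"delta_pos": [0,-0.15,-0.09],"turn": [0,0,0],"fingers": 1},{"delta_pos": [0,-0.15,-0.09],"turn": [0,0,0],"fingers": 1},{"delta_pos": [0,-0.15,-0.09],"turn": [0,0,0],"fingers": 1}]}}

```text
clock: 13.25
position: [0.4327, -0.0118, 0.1851]
ee_rot: [0.72, 0.694, -0.001, -0.001]
ft_force: [-0.1, -0.9, -0.5]
grip_width: -0.003
grasp_force: 0.0
```

```bash
cat >> h.py <<'E'
def barfind(f='t.png'):
    c=snap('top',f,(195,95,315,195),6)
    im=c['color'].astype(int); m=((im[...,2]-im[...,0])>50).astype(np.uint8); m[:153]=0; m[185:]=0; m[:,:215]=0; m[:,262:]=0
    m=cv2.morphologyEx(m,cv2.MORPH_CLOSE,np.ones((3,3)))
    n,l,st,ce=cv2.connectedComponentsWithStats(m)
    k=1+np.argmax(st[1:,4]); v,u=np.nonzero(l==k); T=np.array([W2S(pix2w(c,a,b,z=.108))[:2] for a,b in zip(u,v)]).astype(np.float32)
    print(st[k],cv2.minAreaRect(T),T.mean(0),len(T)); return c
E
python3 - <<'E'
from h import *
p=get_obs()['position'];print(p,W2S(p)); barfind('top5.png')
plan((S2W(-92,0,190),RT()),(S2W(-92,0,99),RT()))
E
```

```text
[ 0.43272917 -0.01183365  0.18512629] [-2.006e+02 -1.000e-01  1.851e+02]
[224 163  24  10 191] ((-53.068016052246094, -0.7048873901367188), (29.317564010620117, 85.52130126953125), 0.18452754616737366) [-52.83612    -0.6198957] 191
d [-0.      0.1084 -0.0052] turn [-0.002 -0.     0.   ]
d [-0.      0.1086  0.0858] turn [-0.002 -0.     0.   ]
```

View pics/top5.png

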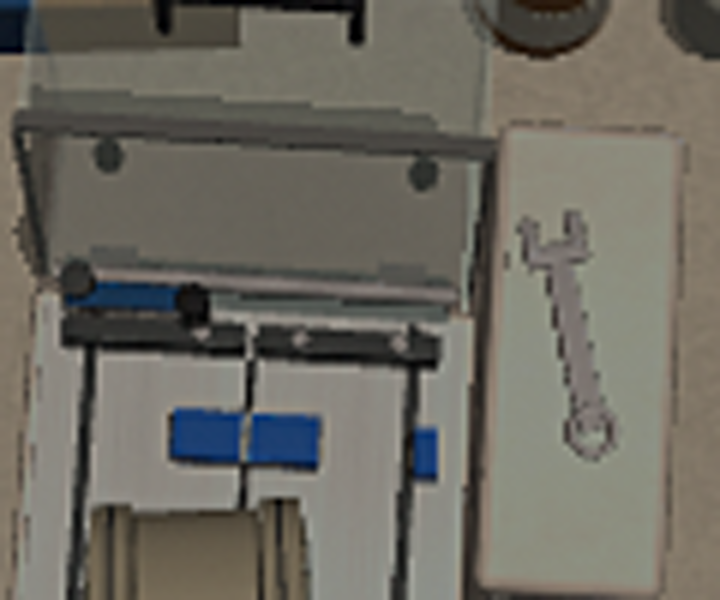

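>>> {"name": "move_arm", "arguments": {"plan": [{"delta_pos": [0,0.055,0],"turn": [0,0,0],"fingers": 1},{"delta_pos": [0,0.104,0],"turn": [0,0,0],"fingers": 1},{"delta_pos": [0,0.104,0.04],"turn": [0,0,0],"fingers": 1},{"delta_pos": [0,0.104,0.075],"turn": [0,0,0],"fingers": 1},{"delta_pos": [0,0.104,0.086],"turn": [0,0,0],"fingers": 1},{"delta_pos": [0,0.104,0.086],"turn": [0,0,0],"fingers": 1},{"delta_pos": [0,0.114,0.086],"turn": [0,0,0],"fingers": 1},{"delta_pos": [0,0.124,0.086],"turn": [0,0,0],"fingers": 1},{"delta_pos": [0,0.132,0.086],"turn": [0,0,0],"fingers": 1},{"delta_pos": [0,0.14,0.086],"turn": [0,0,0],"fingers": 1}]}}

```text
clock: 14.55
position: [0.5726, -0.0168, 0.099]
ee_rot: [0.72, 0.694, -0.001, -0.001]
ft_force: [-0.9, 0.8, 1.0]
grip_width: -0.001
grasp_force: 0.7
```

Run:
```python
from h import *
p=get_obs()['position'];print(p,W2S(p))
```

```text
[ 0.57259675 -0.01677103  0.09895574] [-60.6   0.   99. ]
```

>>> {"name": "move_arm", "arguments": {"plan": [{"delta_pos": [0,0.004,0],"turn": [0,0,0],"fingers": 1},{"delta_pos": [0,0.008,0],"turn": [0,0,0],"fingers": 1},{"delta_pos": [0,0.012,0],"turn": [0,0,0],"fingers": 1},{"delta_pos": [0,0.012,0],"turn": [0,0,0],"fingers": 1}]}}

```text
clock: 15.05
position: [0.5842, -0.0172, 0.0987]
ee_rot: [0.72, 0.694, -0.001, -0.001]
ft_force: [0.0, 0.0, -0.9]
grip_width: 0.002
grasp_force: 0.0
```

>>> {"name": "move_arm", "arguments": {"plan": [{"delta_pos": [0,0.003,0],"turn": [0,0,0],"fingers": 1},{"delta_pos": [0,0.005,0],"turn": [0,0,0],"fingers": 1},{"delta_pos": [0,0.007,0],"turn": [0,0,0],"fingers": 1}]}}

```text
clock: 15.42
position: [0.5908, -0.0174, 0.0986]
ee_rot: [0.72, 0.694, -0.001, -0.001]
ft_force: [-8.0, 0.4, 3.7]
grip_width: 0.0
grasp_force: 4.4
```

Run:
```python
from h import *
p=get_obs()['position'];print(p,W2S(p)); barfind('t6.png')
```

```text
[ 0.59075898 -0.01742569  0.09861236] [-42.5   0.   98.6]Traceback (most recent call last):
  File "<stdin>", line 2, in <module>
  File "h.py", line 41, in barfind
    k=1+np.argmax(st[1:,4]); v,u=np.nonzero(l==k); T=np.array([W2S(pix2w(c,a,b,z=.108))[:2] for a,b in zip(u,v)]).astype(np.float32)
        ~~~~~~~~~^^^^^^^^^^
    return _wrapfunc(a, 'argmax', axis=axis, out=out, **kwds)
    return bound(*args, **kwds)
ValueError: attempt to get argmax of an empty sequence
```

>>> {"name": "move_arm", "arguments": {"plan": [{"delta_pos": [0,-0.02,0],"turn": [0,0,0],"fingers": 1},{"delta_pos": [0,-0.05,-0.04],"turn": [0,0,0],"fingers": 1},{"delta_pos": [0,-0.1,-0.09],"turn": [0,0,0],"fingers": 1},{"delta_pos": [0,-0.155,-0.09],"turn": [0,0,0],"fingers": 1},{"delta_pos": [0,-0.155,-0.09],"turn": [0,0,0],"fingers": 1},{"delta_pos": [0,-0.155,-0.09],"turn": [0,0,0],"fingers": 1}]}}

```text
clock: 16.23
position: [0.4368, -0.012, 0.1896]
ee_rot: [0.72, 0.694, -0.0, -0.0]
ft_force: [1.4, 0.1, 0.8]
grip_width: 0.001
grasp_force: 0.0
```

Run:
```python
from h import *
p=get_obs()['position'];print(p,W2S(p)); barfind('top7.png')
R=RT(0,.7); z=R.as_matrix()[:,2]
# contact: tip at front top edge
E=S2W(-30,0,108); C=E-.011*z
plan((S2W(-130,0,200),R),(C-.04*z,R),(C-.005*z,R))
```

```text
[ 0.436825   -0.01198037  0.18956552] [-1.965e+02 -1.000e-01  1.896e+02]
[224 153  25   9 200] ((-14.46369743347168, -0.15564346313476562), (29.788660049438477, 87.82574462890625), 3.527466297149658) [-15.057001    -0.68950033] 200
d [-0.      0.0662 -0.0108] turn [-0.701 -0.     0.   ]
d [-0.      0.1334  0.0421] turn [-0.701 -0.     0.   ]
d [-0.      0.156   0.0689] turn [-0.701 -0.     0.   ]
```

View pics/top7.png

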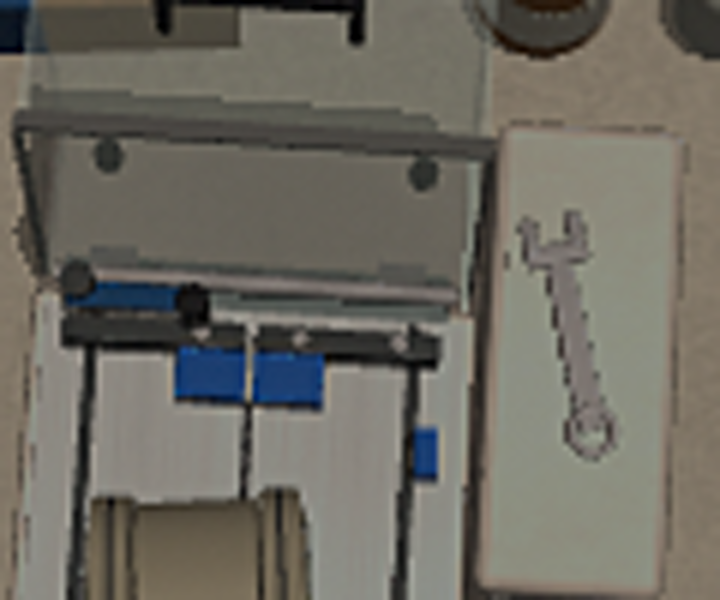

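>>> {"name": "move_arm", "arguments": {"plan": [{"delta_pos": [0,0.066,-0.011],"turn": [-0.18,0,0],"fingers": 1},{"delta_pos": [0,0.066,-0.011],"turn": [-0.36,0,0],"fingers": 1},{"delta_pos": [0,0.066,-0.011],"turn": [-0.54,0,0],"fingers": 1},{"delta_pos": [0,0.066,-0.011],"turn": [-0.7,0,0],"fingers": 1},{"delta_pos": [0,0.1,0.015],"turn": [-0.7,0,0],"fingers": 1},{"delta_pos": [0,0.133,0.042],"turn": [-0.7,0,0],"fingers": 1},{"delta_pos": [0,0.133,0.042],"turn": [-0.7,0,0],"fingers": 1},{"delta_pos": [0,0.133,0.042],"turn": [-0.7,0,0],"fingers": 1}]}}

```text
clock: 17.27
position: [0.5692, -0.0167, 0.1464]
ee_rot: [0.677, 0.652, 0.237, 0.245]
ft_force: [0.4, 0.7, 0.5]
grip_width: 0.005
grasp_force: 0.0
```

Run:
```python
from h import *
o=get_obs();print(o['position'],o['joint_pos'],o['ft_force'])
R=RT(0,.7); z=R.as_matrix()[:,2]
plan((S2W(-30,0,108)-.011*z,R))
```

```text
[ 0.56923606 -0.01672621  0.14642802] [ 0.30766028 -0.04981865 -0.39821879  2.29031461  0.31188446  0.21546655
 -0.41514543] [0.3994764  0.69580689 0.52807186]
d [0.     0.0014 0.0403] turn [-0.003 -0.    -0.001]
```

>>> {"name": "move_arm", "arguments": {"plan": [{"delta_pos": [0,0.001,0.018],"turn": [0,0,0],"fingers": 1},{"delta_pos": [0,0.001,0.032],"turn": [0,0,0],"fingers": 1},{"delta_pos": [0,0.001,0.036],"turn": [0,0,0],"fingers": 1},{"delta_pos": [0,0.001,0.038],"turn": [0,0,0],"fingers": 1},{"delta_pos": [0,0.001,0.038],"turn": [0,0,0],"fingers": 1}]}}

```text
clock: 17.9
position: [0.5944, -0.0175, 0.1191]
ee_rot: [0.676, 0.652, 0.238, 0.247]
ft_force: [-0.2, 0.5, 0.0]
grip_width: 0.001
grasp_force: 0.0
```

>>> {"name": "move_arm", "arguments": {"plan": [{"delta_pos": [0,0,0.001],"turn": [0,0,0],"fingers": 1},{"delta_pos": [0,0,0.002],"turn": [0,0,0],"fingers": 1},{"delta_pos": [0,0,0.003],"turn": [0,0,0],"fingers": 1},{"delta_pos": [0,0,0.003],"turn": [0,0,0],"fingers": 1}]}}

```text
clock: 18.4
position: [0.5961, -0.0176, 0.1159]
ee_rot: [0.676, 0.653, 0.237, 0.246]
ft_force: [-0.3, -0.3, 0.5]
grip_width: 0.003
grasp_force: 0.0
```

>>> {"name": "move_arm", "arguments": {"plan": [{"delta_pos": [0,0,0.001],"turn": [0,0,0],"fingers": 1},{"delta_pos": [0,0,0.002],"turn": [0,0,0],"fingers": 1},{"delta_pos": [0,0,0.003],"turn": [0,0,0],"fingers": 1},{"delta_pos": [0,0,0.003],"turn": [0,0,0],"fingers": 1}]}}

```text
clock: 18.9
position: [0.5975, -0.0177, 0.1149]
ee_rot: [0.676, 0.653, 0.237, 0.247]
ft_force: [-40.0, 2.6, 35.5]
grip_width: -0.001
grasp_force: 26.2
```

>>> {"name": "move_arm", "arguments": {"plan": [{"delta_pos": [0,0,-0.0008],"turn": [0,0,0],"fingers": 1},{"delta_pos": [0,0,-0.0012],"turn": [0,0,0],"fingers": 1},{"delta_pos": [0,0,-0.0012],"turn": [0,0,0],"fingers": 1}]}}

```text
clock: 19.27
position: [0.597, -0.0177, 0.1152]
ee_rot: [0.676, 0.653, 0.237, 0.247]
ft_force: [-17.6, 1.4, 16.9]
grip_width: -0.002
grasp_force: 12.2
```

>>> {"name": "move_arm", "arguments": {"plan": [{"delta_pos": [0,-0.0003,-0.0002],"turn": [0,0,0],"fingers": 1},{"delta_pos": [0,-0.0003,-0.0002],"turn": [0,0,0],"fingers": 1},{"delta_pos": [0,-0.0003,-0.0002],"turn": [0,0,0],"fingers": 1},{"delta_pos": [0,-0.0003,-0.0002],"turn": [0,0,0],"fingers": 1}]}}

```text
clock: 19.77
position: [0.5969, -0.0177, 0.1152]
ee_rot: [0.676, 0.652, 0.237, 0.247]
ft_force: [-15.3, 0.3, 14.7]
grip_width: -0.001
grasp_force: 10.1
```

Run:
```python
from h import *
o=get_obs();print(o['position'],o['ft_force'],np.abs(o['joint_velocities']).max())
snap('top','top8.png',(195,85,315,185),6)
print(get_obs()['ft_force'])
snap('side','side8.png',(240,120,340,200),7.5)
```

```text
[ 0.5969441  -0.01765423  0.11521936] [-15.31597049   0.27042283  14.70779181] 0.0013691028484427038
[-13.59887842   0.96653205  13.63264008]
```

View pics/side8.png

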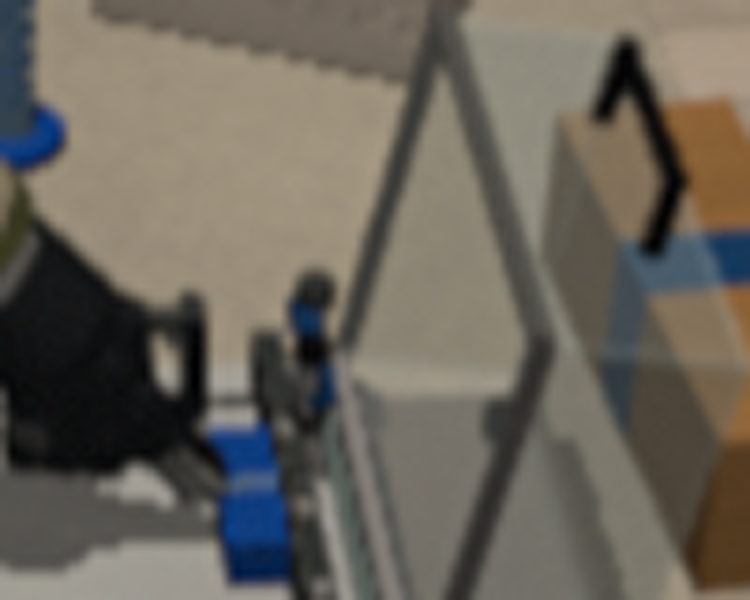

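>>> {"name": "move_arm", "arguments": {"plan": [{"delta_pos": [0,-0.00015,0],"turn": [0,0,0],"fingers": 1},{"delta_pos": [0,-0.00015,0],"turn": [0,0,0],"fingers": 1},{"delta_pos": [0,-0.00015,0],"turn": [0,0,0],"fingers": 1},{"delta_pos": [0,-0.00015,0],"turn": [0,0,0],"fingers": 1},{"delta_pos": [0,-0.00015,0],"turn": [0,0,0],"fingers": 1},{"delta_pos": [0,-0.00015,0],"turn": [0,0,0],"fingers": 1}]}}

```text
clock: 20.62
position: [0.5969, -0.0177, 0.1152]
ee_rot: [0.676, 0.652, 0.237, 0.247]
ft_force: [-13.8, 1.1, 13.4]
grip_width: -0.003
grasp_force: 9.9
```

```bash
python3 -c "
from workcell import *
print(hand_in())"
```

```text
the job is handed in; nothing more can be done
None
```

I handed the job in at about 21 s: the hood is open on its rear stop, and the closed fingers hold the bar flush to the fence and flat on the bed, white line over the slot. The push measured about 14 N forwards and 13 N down, so the downward part is slightly below the forward one rather than a little above as asked, though both are within the judged limits; hand-in returned no verdict.

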